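# Clamp a jar in a ratchet jar clamp

### The arm

A 6-joint arm with a two-finger parallel gripper is mounted at the origin on the work surface. World frame = base frame: x ahead of the robot, y to its left, z up, the work surface at z = 0. Lengths are in m, angles in degrees, forces in N, time in s.
With the tool pointing down it reaches from about 0.35 to 0.875 m from the base axis. Payload 4.2 kg.
Tool frame: the origin (TCP) lies between the finger pads; the fingertips stand 8 mm ahead of it and the grasp point (between the pads) lies 11 mm behind it; x points along the fingers, y is the direction in which the jaws open and shut, and the axes are right-handed (so a half turn about x gives the same grasp; the last joint's range is limited). The gripper opens to 87 mm and grips with 3 to 60 N. Pads are 19 mm wide; open, the fingers measure 117 mm over their backs; the gripper's body (75 mm by 190 mm) begins 51 mm behind the grasp point.
Start: joints at [89.416, 22.042, 0.453, 0, -68.411, -14.817], TCP at [0.166, 0.603, 0.231] pointing down, gripper open.
Joint ranges: [-179.83, 179.83], [-69.29, 118.12], [-61.27, 80.66], [-181.25, 117.63], [-171.15, -9.14], [-177.46, 177.46]. Speed limits (degrees/s): [159.86, 159.86, 180, 180, 180, 180].

### API

Orientations are given as a 3x3 rotation matrix whose columns are the frame's x, y, z axes.
In Python, from station import r gives the robot as it stands. The module is installed in compiled form; this text tells all that it offers.
- The arm moves only by the tool move_arm, never from a script. Its argument "increments" is one flat list of numbers, 7 for each row, row after row: the turn, a rotation vector about the tool's x, y, z in degrees, then the shift along the tool's x, y, z in m, then the finger opening in m, from 0 to 0.087. A call has 1 to 12 rows; each row is the pose to reach, as a shift and turn from the pose commanded when the call began, along the tool's axes at that moment; what a row does not reach only later rows make up. A row lasts 1/12 s, in which the tool goes at most 41.7 mm and 7.16 degrees, less where a joint would pass 70% of its speed; a pose out of reach is approached as far as the arm can. A call with a gripper value outside its range is refused whole. The fingers move at their own pace and stop on an object; the grip force is fixed at half the most. Time passes only in rows, so rows that repeat a pose let the fingers close. It gives the time, the measured TCP pose, the force and the opening at its end, in the units of the state.
- r.sense(): the state, without advancing time (a new reading comes with each control period).
- r.capture(name): name is "side" or "top"; returns the picture (400x640x3 uint8, red, green, blue); there is no depth.
- r.calibration(name): a dict with "fx", "fy", "cx", "cy" (pixels), "D" ([k1, k2, p1, p2, k3] as OpenCV has them; the pictures are not rectified), "rvec" (rotation vector, rad) and "tvec" (3), from world to camera coordinates, as OpenCV has them. Camera axes: x right, y down, z forward; pixel columns grow to the right and rows downward; lengths in m; the calibration is good to about 2 mm. A picture is of the moment at which its call begins. calibration takes no time and is no camera call.
- r.finish_job(): hands the job in, once; it reports no verdict.
The state is a dict: "time_s": time; "joints": joint angles; "joint_velocities": joint speeds; "effort": joint torques, N m; "tcp_pos": TCP position; "ee_rot": TCP orientation; "wrist_force": force on the tool from outside, world axes, zero at the start; "moment": the same for the moment, N m; "gripper_width": opening from 0.0 (shut) to 1.0 (fully open).
Only numpy, scipy, OpenCV 4.12 (cv2) and the standard library are available. Lean on these libraries where they do the work, as an engineer would, in place of code of your own. Each camera call takes 0.05 s, during which the arm holds its last target.

### The job

Get the glass jar held in the ratchet jar clamp, working with the fingers only: press down the release plate on the sliding jaw and, keeping it down, push the jaw all the way back along its bar to the end stop, then let the release spring up. Slide the jar across the ledge into the open clamp until it stands close up to the bar, between the two pads, and push the sliding jaw up the bar again until the jar is held snug between the pads. Do not pick up or tip the jar, leave the clamped jar standing on the ledge, and leave the other things where they are.

Things in the scene. Friction and masses are not known exactly. Their poses are not given: they have to be found in the camera images.
- clamp: Iron ratchet jar clamp screwed to the ledge (fixed). Origin: on the ledge (z = 0) under the bar's middle line, in the plane of the fixed pad's face. +x: along the bar, away from the fixed jaw and robot, the way the jaw opens; the throat that takes the jar is open to -y. Bar: 10 mm wide in y, z = 18 to 40 mm, saw teeth of 5 mm pitch below. No base plate: the jar stands on the ledge itself.
- fixed_pad (a point): Middle of the face of the fixed jaw's ribbed rubber pad, at the bar's near end (clamp x = 0, y = -49, z = 29 mm); the face looks to +x of the clamp. Fixed jaw: x = -28 to 0, y = -85 to +15, z = 4 to 50 mm. Axes as the clamp.
- end_stop (a point): Top centre of the end-stop block at the far end of the bar (clamp x = 170.5, y = 0, z = 44 mm): 21 mm along the bar, 30 mm wide; screw lugs 6 mm high reach to y = -48 and +48 mm. Axes as the clamp, fixed.
- jaw (a joint): Clamp opening in m: from fixed to sliding pad face along the bar. 0 shut, 0.090 fully open at the end stop. The jaw can always be pushed shut (-x) with about 5 to 8 N, the pawl clicking over the teeth. Towards opening (+x) it locks within one 5 mm tooth unless the release is held down; then it slides with about 2 N. It stays where it is left.
- jaw_pad (a point): Middle of the sliding jaw's pad face (looks to -x), 49 mm in front (-y) of the bar's middle, z = 29 mm. Jaw plate with pad: from this face 22 mm back (+x), y = -85 to +15, z = 4 to 50 mm. Behind it, on the same carriage astride the bar, come the release plate and then the thumb stop; the carriage ends 68 mm behind this face. Axes as the clamp.
- release (a joint): Travel of the release plate in m: 0 up (sprung), 0.007 fully pressed, straight down. Spring: 2 N at first, about 4.5 N fully down. The pawl is free of the teeth beyond 0.0035; at rest it may read up to 0.003 where the pawl sits on a tooth.
- release_top (a point): Top centre of the release plate: ribbed aluminium, 32 x 32 mm, 58 mm above the ledge when up, 51 pressed; on the sliding jaw 36 mm behind its pad face. Open at the front and both sides; 19 mm behind (+x of) this point rises the face of the thumb stop, 34 mm wide, up to z = 78 mm: a fingertip on the plate pushes the jaw back against it. Axes as the clamp.
- jaw_stop (a point): Middle of the back (+x) face of the sliding jaw's thumb stop, 66 mm above the ledge, 68 mm behind the sliding pad face; 34 mm wide, from z = 42 to 78 mm (keep above 46 mm to clear the end stop). Push here towards -x to close the jaw. Axes as the clamp.
- throat (a point): Point on the ledge where the jar's centre comes when clamped: 30 mm from the fixed pad and 35 mm in front of the bar's front face (clamp x = 30, y = -40 mm). Fixed, axes as the clamp. With the jaw fully open the jar may go in anywhere from clamp x = 30 to 60 mm.
- jar: Squat empty glass jar with a twist cap, about 0.26 kg, loose, standing upright on the ledge on the open (-y) side of the clamp. Straight glass wall 60 mm in diameter up to z = 48 mm, cap 55 mm in diameter, 72 mm high overall. Origin: centre of its underside; z up. Smooth glass on polished stone (friction about 0.35): pushed at or below mid-height it slides without tipping.
- spice_box: Bystander: closed round steel spice box, 104 mm wide, 64 mm high, on the turntable. Origin under its centre.
- funnel: Bystander: blue plastic funnel standing mouth down on the turntable, 72 mm wide, 68 mm high. Origin under its centre.
- salt_cellar: Bystander: small ceramic salt pot, 60 mm wide, 38 mm high, on the turntable. Origin under its centre.
- pinch_bowl: Bystander: white ceramic pinch bowl, 80 mm wide, 34 mm high, on the ledge off the far end of the clamp's open side. Origin under its centre.
- tin: Bystander: closed steel tin, 51 mm wide, 44 mm high, on the ledge behind (+y) the bar. Origin under its centre.
- pestle: Bystander: wooden pestle lying on the ledge, 143 mm long (along its x), 34 mm thick. Origin under its middle.
- spoon: Bystander: wooden-handled spoon lying on the ledge, 190 mm long (along its x). Origin under its middle.
Things that resemble listed ones, but are neither listed nor needed, are in the scene too. Of the things like the jar, leave any that is purple; of the rest the larger one is meant.

How it is judged:
By the outcome, as a careful person would: the job done as asked, in the order asked, and still so for the second after the job is handed in, with the robot touching nothing.
It also fails if it takes over 61 s, if anything falls off the work surface, if the arm or the gripper's body presses on something with over 40 N, if the wrist force passes 120 N, or if a joint passes its speed limit or range.

## Working session

There is one attempt and no reset: what is moved stays moved. The work goes in short steps, Python scripts to look and compute and a tool call to move; the robot and the scene stay as the last step left them, time stands still between calls to the robot, and variables do not carry over. Pictures are saved under pics/ and viewed, and the job is handed in when it is done.

Besides the shell and the picture viewer there is one more tool, called after "Call:" as name(argument=value, ...), one argument or row to a line, values as JSON. move_arm: Moves the arm, as the interface text tells. Its arguments: {"type":"object","properties":{"increments":{"type":"array","items":{"type":"number"}}},"required":["increments"]}

```bash
mkdir -p pics; cat > h.py <<'E'
import numpy as np, cv2
from station import r
def cal(n):
    c=r.calibration(n); K=np.array([[c['fx'],0,c['cx']],[0,c['fy'],c['cy']],[0,0,1.]]); R=cv2.Rodrigues(np.array(c['rvec'],float))[0]
    return K,np.array(c['D'],float),R,np.array(c['tvec'],float).reshape(3)
def onplane(n,uv,z):
    K,D,R,t=cal(n); uv=np.array(uv,float).reshape(-1,1,2)
    p=cv2.undistortPoints(uv,K,D).reshape(-1,2); d=np.c_[p,np.ones(len(p))]@R; o=-R.T@t
    return o+d*((z-o[2])/d[:,2])[:,None]
def proj(n,P):
    K,D,R,t=cal(n); return cv2.projectPoints(np.array(P,float).reshape(-1,1,3),cv2.Rodrigues(R)[0],t,K,D)[0].reshape(-1,2)
def snap(n,f):
    im=r.capture(n)[:,:,::-1].copy(); cv2.imwrite('pics/'+f,im); return im
E
python3 - <<'E'
from h import *
snap('top','t0.png');snap('side','s0.png')
s=r.sense();print(s)
for n in('top','side'):
    K,D,R,t=cal(n);print(n,-R.T@t,R[2],K[0,0])
E
```

```text
{'time_s': 0.1, 'joints': array([ 8.94153278e+01,  2.20852207e+01,  3.88834472e-01, -2.30312654e-02,
       -6.84137616e+01, -1.48147891e+01]), 'joint_velocities': array([-0.04936744, -0.03710909,  0.21903371,  0.12711525,  0.01832727,
        0.02064188]), 'effort': array([ 3.24618259e-04, -3.91690063e+01,  1.87935752e+01,  4.23198983e+00,
        1.34509927e-02, -6.92189337e-05]), 'tcp_pos': array([0.16584059, 0.60205357, 0.22959525]), 'ee_rot': array([[-3.93376465e-04, -2.65689590e-01, -9.64058550e-01],
       [-1.91849874e-03, -9.64056650e-01,  2.65689849e-01],
       [-9.99998082e-01,  1.95406125e-03, -1.30487948e-04]]), 'wrist_force': array([-0.39542715,  0.65160872,  0.52260793]), 'moment': array([-0.02478089,  0.0067142 ,  0.02137972]), 'gripper_width': 1.002189637459874}
top [0.3698265  0.0436919  1.01738119] [ 0.18365827  0.00856089 -0.98295287] 364.0366975790898
side [ 0.04368532 -0.45862092  0.87692567] [ 0.46741949  0.45087572 -0.76041443] 403.4856799439786
```

View pics/t0.png

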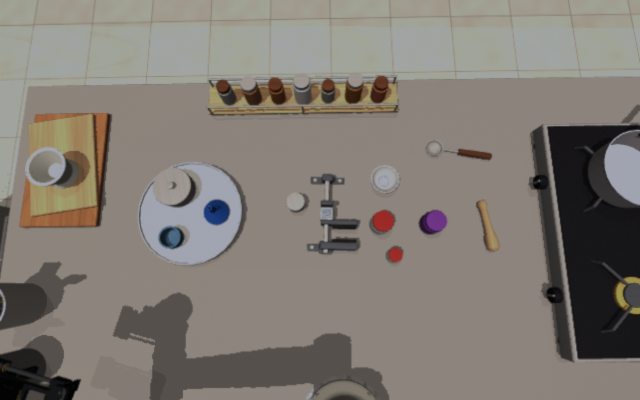

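View pics/s0.png

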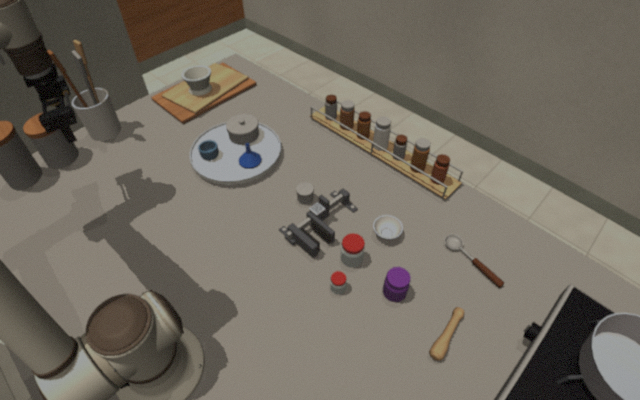

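Candidates for the jar in the top view are the large red-cap jar (382,222), the small red-cap jar (396,255) and the purple one (433,222). By the description it's the larger red one. I'll check it in a close crop.

```bash
python3 - <<'E'
from h import *
a=cv2.imread('pics/t0.png');cv2.imwrite('pics/t0c.png',cv2.resize(a[150:280,280:460],None,fx=4.4,fy=4.4,interpolation=2))
a=cv2.imread('pics/s0.png');cv2.imwrite('pics/s0c.png',cv2.resize(a[170:310,270:430],None,fx=4.2,fy=4.2,interpolation=2))
E
```

```text
(no output)
```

View pics/t0c.png

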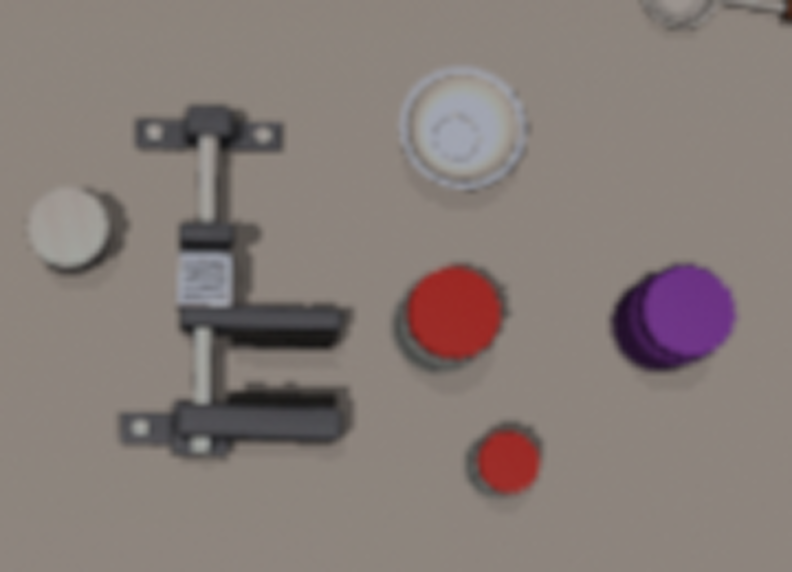

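View pics/s0c.png

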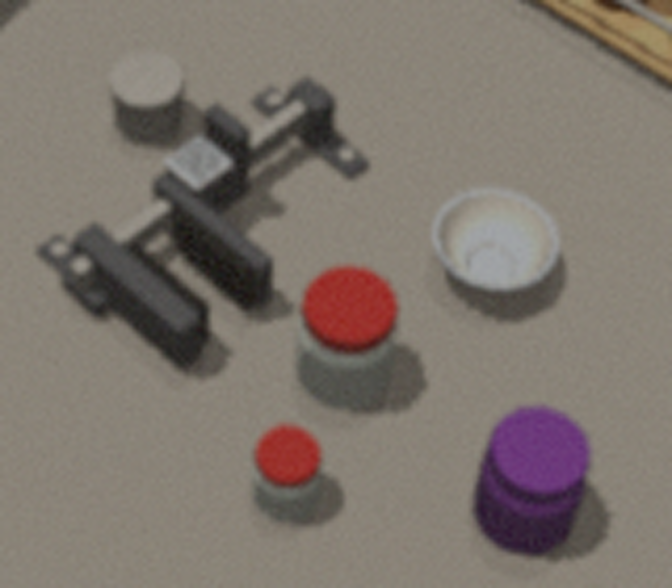

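```bash
python3 - <<'E'
from h import *
f=lambda x,y:(280+(x+.5)/4.4-.5,150+(y+.5)/4.4-.5)
g=lambda x,y:(270+(x+.5)/4.2-.5,170+(y+.5)/4.2-.5)
def show(n,name,uv,z): print(name,onplane(n,[uv],z)[0].round(4))
show('top','stop top',f(210,119),.044)
for nm,p in dict(lugL=(154,132),lugR=(263,134)).items(): show('top',nm,f(*p),.006)
show('top','fixlug',f(140,428),.006)
show('top','plate',f(205,279),.058)
show('top','jawtop tip R far',f(345,309),.05)
show('top','jawtop tip R near',f(338,325),.05)
show('top','fixed tip far',f(347,403),.05);show('top','fixed tip near',f(340,438),.05)
show('top','fixed left near',f(176,436),.05);show('top','fixed left far',f(176,403),.05)
show('side','plate',g(199,165),.058)
show('side','lug near end',g(348,158),.006);show('side','lug farL',g(270,100),.006);show('side','fixlug',g(60,248),.006)
for n in('top','side'):
    im=cv2.imread('pics/%s0.png'%n[0]).astype(int);b,gg,rr=[im[...,i] for i in range(3)]
    m=((rr>110)&(gg<80)&(b<80)).astype(np.uint8)
    k,l,st,c=cv2.connectedComponentsWithStats(m)
    for i in range(1,k):
        if st[i,4]>60 and 330<c[i][0]<420 and st[i][1]>180:
            cnt=np.argwhere(l==i)[:,::-1]; P=onplane(n,cnt,.072)
            print(n,c[i],st[i,4],onplane(n,[c[i]],.072)[0].round(4),'ext',np.ptp(P,0).round(3))
E
```

```text
stop top [0.6314 0.031  0.044 ]
lugL [0.6334 0.0671 0.006 ]
lugR [ 0.631  -0.0038  0.006 ]
fixlug [0.4416 0.0777 0.006 ]
plate [0.5274 0.0358 0.058 ]
jawtop tip R far [ 0.509  -0.0493  0.05  ]
jawtop tip R near [ 0.4993 -0.0447  0.05  ]
fixed tip far [ 0.4518 -0.0487  0.05  ]
fixed tip near [ 0.4309 -0.0438  0.05  ]
fixed left near [0.4334 0.0546 0.05  ]
fixed left far [0.4532 0.0544 0.05  ]
plate [0.5301 0.0315 0.058 ]
lug near end [ 0.6353 -0.0053  0.006 ]
lug farL [0.6374 0.0686 0.006 ]
fixlug [0.4485 0.078  0.006 ]
top [382.97720798 220.56695157] 351 [ 0.5031 -0.1123  0.072 ] ext [0.055 0.053 0.   ]
top [395.15286624 254.4522293 ] 157 [ 0.4147 -0.1398  0.072 ] ext [0.033 0.034 0.   ]
side [352.76190476 242.40952381] 315 [ 0.5062 -0.1146  0.072 ] ext [0.053 0.052 0.   ]
side [338.08805031 278.14465409] 159 [ 0.4078 -0.1565  0.072 ] ext [0.034 0.033 0.   ]
```

The crop confirms it: the red cap measures 55 mm, while the small one is 34 mm, so the jar is at about (0.504,-0.113). Next I'll check the clearance to the purple jar and work out the first move.

```bash
cat >> h.py <<'E'
TH=np.radians(-1.5); O=np.array([.4618,.0362]); C=np.array([[np.cos(TH),-np.sin(TH)],[np.sin(TH),np.cos(TH)]])
def w(x,y): return O+C@np.array([x,y])
def c(x,y): return C.T@(np.array([x,y])-O)
def go(x,y,ztip):
    s=r.sense(); R=s['ee_rot']; Rt=np.array([[0,C[0,1]*-1,-C[0,0]],[0,-C[1,1],-C[1,0]],[-1,0,0]])
    tgt=np.array([*w(x,y),ztip+.008]); p=s['tcp_pos']
    rv=np.degrees(cv2.Rodrigues(R.T@Rt)[0].ravel())
    print('turn',rv.round(2),'shift',(R.T@(tgt-p)).round(4),'| clamp now',c(*p[:2]).round(4),'ztip',(p[2]-.008).round(4),'F',s['wrist_force'].round(1),'t',round(s['time_s'],2))
E
python3 - <<'E'
from h import *
for n in('top','side'):
    im=cv2.imread('pics/%s0.png'%n[0]).astype(int);b,g,rr=[im[...,i] for i in range(3)]
    m=((b-g>60)&(rr>70)&(rr-g>30)).astype(np.uint8)
    k,l,st,cc=cv2.connectedComponentsWithStats(m)
    for i in range(1,k):
        if st[i,4]>60: 
            for z in (.07,.09,.11):print(n,cc[i],st[i,4],z,onplane(n,[cc[i]],z)[0].round(4))
print(c(.5045,-.1135),c(.5287,.0337))
go(.072,0,.2)
E
```

```text
top [435.9025974 220.3474026] 308 0.07 [ 0.502  -0.2512  0.07  ]
top [435.9025974 220.3474026] 308 0.09 [ 0.4992 -0.2449  0.09  ]
top [435.9025974 220.3474026] 308 0.11 [ 0.4964 -0.2387  0.11  ]
side [398.04950495 276.85148515] 303 0.07 [ 0.5067 -0.2531  0.07  ]
side [398.04950495 276.85148515] 303 0.09 [ 0.4953 -0.2582  0.09  ]
side [398.04950495 276.85148515] 303 0.11 [ 0.4838 -0.2633  0.11  ]
[ 0.04660406 -0.14853095] [ 0.06694252 -0.00074791]
turn [-1.391e+01  1.000e-02 -1.100e-01] shift [ 0.0225  0.4495 -0.5056] | clamp now [-0.3107  0.5579] ztip 0.2216 F [-0.4  0.7  0.5] t 0.1
```

Call:
move_arm(
  increments=[-7, 0, 0, 0, 0.02, -0.022, 0, -13.9, 0, 0, 0.005, 0.06, -0.06, 0, -13.9, 0, 0, 0.02, 0.4495, -0.5056, 0, -13.9, 0, 0, 0.02, 0.4495, -0.5056, 0, -13.9, 0, 0, 0.02, 0.4495, -0.5056, 0, -13.9, 0, 0, 0.02, 0.4495, -0.5056, 0, -13.9, 0, 0, 0.02, 0.4495, -0.5056, 0, -13.9, 0, 0, 0.02, 0.4495, -0.5056, 0, -13.9, 0, 0, 0.02, 0.4495, -0.5056, 0, -13.9, 0, 0, 0.02, 0.4495, -0.5056, 0, -13.9, 0, 0, 0.02, 0.4495, -0.5056, 0, -13.9, 0, 0, 0.02, 0.4495, -0.5056, 0],
)

```text
time_s: 1.1
tcp_pos: [0.4306, 0.1908, 0.2155]
ee_rot: [[-0.0, -0.026, -1.0], [0.0, -1.0, 0.026], [-1.0, -0.0, 0.0]]
wrist_force: [1.1, 0.8, -0.0]
gripper_width: 0.17
```

```bash
python3 -c "
from h import *
go(.072,0,.1)"
```

```text
turn [0.02 0.01 0.  ] shift [ 0.1075  0.1538 -0.1072] | clamp now [-0.0352  0.1537] ztip 0.2075 F [ 1.1  0.8 -0. ] t 1.1
```

Call:
move_arm(
  increments=[0, 0, 0, 0, 0.03, -0.02, 0, 0, 0, 0, 0, 0.06, -0.04, 0, 0, 0, 0, 0.01, 0.09, -0.06, 0, 0, 0, 0, 0.02, 0.12, -0.08, 0, 0, 0, 0, 0.03, 0.145, -0.1, 0, 0, 0, 0, 0.05, 0.15, -0.104, 0, 0, 0, 0, 0.07, 0.15, -0.104, 0, 0, 0, 0, 0.09, 0.15, -0.104, 0, 0, 0, 0, 0.1, 0.15, -0.104, 0, 0, 0, 0, 0.1, 0.15, -0.104, 0, 0, 0, 0, 0.1, 0.15, -0.104, 0, 0, 0, 0, 0.1, 0.15, -0.104, 0],
)

```text
time_s: 2.1
tcp_pos: [0.5311, 0.0406, 0.1168]
ee_rot: [[0.002, -0.025, -1.0], [0.0, -1.0, 0.025], [-1.0, -0.0, -0.002]]
wrist_force: [-0.6, 0.1, 0.9]
gripper_width: 0.005
```

```bash
python3 - <<'E'
from h import *
go(.072,0,.07)
t=snap('top','t1.png');s=snap('side','s1.png')
o=np.hstack([cv2.resize(t[150:280,280:420],(560,520),interpolation=2)]);cv2.imwrite('pics/t1c.png',o)
cv2.imwrite('pics/s1c.png',cv2.resize(s[100:280,240:420],(560,560),interpolation=2))
E
```

```text
turn [ 0.05 -0.12  0.03] shift [ 0.0388  0.0062 -0.0027] | clamp now [0.0692 0.0062] ztip 0.1088 F [-0.6  0.1  0.9] t 2.1
```

View pics/s1c.png

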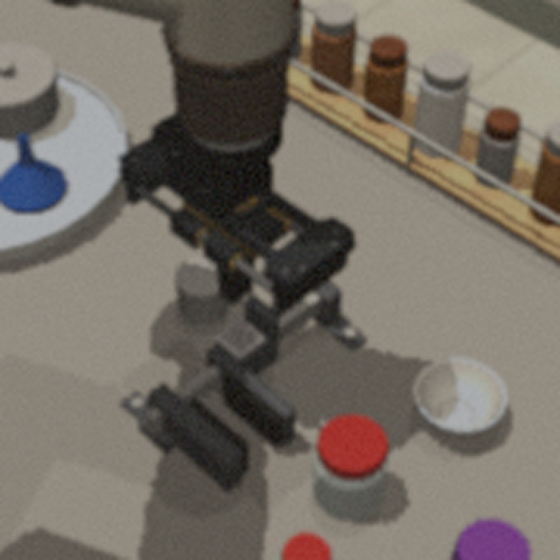

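View pics/t1c.png

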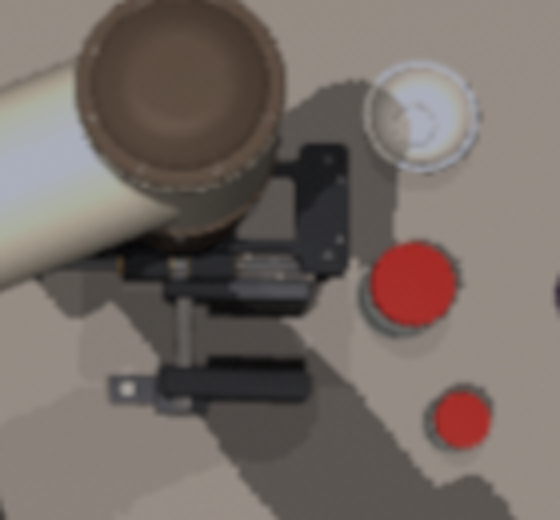

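The side view shows the closed fingers above the plate and the jar untouched, so I'll come down to just above the plate.

Call:
move_arm(
  increments=[0, 0, 0, 0, 0.005, -0.002, 0, 0, 0, 0, 0.01, 0.006, -0.002, 0, 0, 0, 0, 0.02, 0.006, -0.002, 0, 0, 0, 0, 0.03, 0.006, -0.002, 0, 0, 0, 0, 0.04, 0.006, -0.002, 0, 0, 0, 0, 0.042, 0.006, -0.002, 0, 0, 0, 0, 0.042, 0.006, -0.002, 0, 0, 0, 0, 0.042, 0.006, -0.002, 0],
)

```text
time_s: 2.87
tcp_pos: [0.5322, 0.0341, 0.0733]
ee_rot: [[-0.001, -0.026, -1.0], [-0.0, -1.0, 0.026], [-1.0, 0.0, 0.0]]
wrist_force: [-0.3, -0.1, 0.4]
gripper_width: 0.003
```

```bash
python3 - <<'E'
from h import *
go(.072,0,.053)
s=snap('side','s2.png')
cv2.imwrite('pics/s2c.png',cv2.resize(s[130:260,270:400],(560,560),interpolation=2))
E
```

```text
turn [ 0.02  0.03 -0.02] shift [ 0.0123 -0.0003 -0.0016] | clamp now [ 0.0704 -0.0003] ztip 0.0653 F [-0.3 -0.1  0.4] t 2.87
```

View pics/s2c.png

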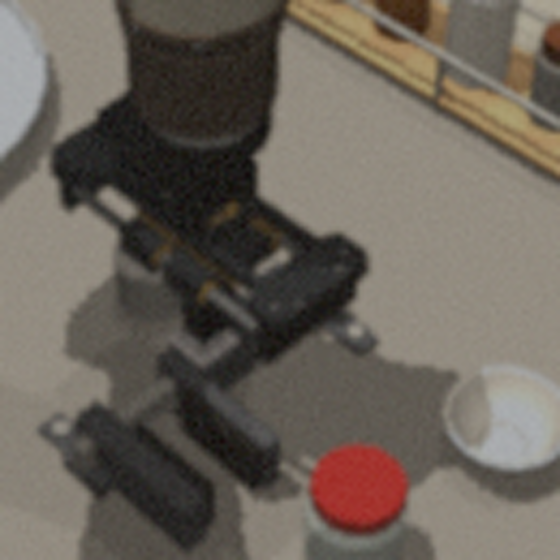

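Call:
move_arm(
  increments=[0, 0, 0, 0.003, 0, 0, 0, 0, 0, 0, 0.006, 0, 0, 0, 0, 0, 0, 0.009, 0, 0, 0, 0, 0, 0, 0.012, 0, 0, 0, 0, 0, 0, 0.013, 0, 0, 0, 0, 0, 0, 0.013, 0, 0, 0, 0, 0, 0, 0.013, 0, 0, 0],
)

```text
time_s: 3.5
tcp_pos: [0.5324, 0.0342, 0.0609]
ee_rot: [[0.001, -0.026, -1.0], [0.0, -1.0, 0.026], [-1.0, -0.0, -0.001]]
wrist_force: [-0.4, 0.7, 4.0]
gripper_width: 0.004
```

```bash
python3 - <<'E'
from h import *
go(.072,0,.053)
E
```

```text
turn [ 0.01 -0.04  0.01] shift [-0.0001 -0.0002 -0.0014] | clamp now [ 0.0706 -0.0002] ztip 0.0529 F [-0.4  0.7  4. ] t 3.5
```

The spring force is 4 N, so the release is down. I'll hold it there and push back.

Call:
move_arm(
  increments=[0, 0, 0, 0.001, 0, -0.002, 0, 0, 0, 0, 0.001, 0, -0.004, 0, 0, 0, 0, 0.001, 0, -0.007, 0, 0, 0, 0, 0.001, 0, -0.011, 0, 0, 0, 0, 0.001, 0, -0.016, 0, 0, 0, 0, 0.001, 0, -0.022, 0, 0, 0, 0, 0.001, 0, -0.028, 0, 0, 0, 0, 0.001, 0, -0.034, 0, 0, 0, 0, 0.001, 0, -0.039, 0, 0, 0, 0, 0.001, 0, -0.043, 0, 0, 0, 0, 0.001, 0, -0.045, 0, 0, 0, 0, 0.001, 0, -0.045, 0],
)

```text
time_s: 4.5
tcp_pos: [0.5779, 0.0325, 0.0596]
ee_rot: [[0.001, -0.026, -1.0], [-0.0, -1.0, 0.026], [-1.0, 0.0, -0.001]]
wrist_force: [-1.2, -3.4, 4.8]
gripper_width: 0.005
```

```bash
python3 - <<'E'
from h import *
go(.137,0,.052)
s=snap('side','s3.png')
cv2.imwrite('pics/s3c.png',cv2.resize(s[130:260,270:400],(560,560),interpolation=2))
E
```

```text
turn [-0.   -0.05 -0.02] shift [-0.0004 -0.0007 -0.0208] | clamp now [ 0.1162 -0.0007] ztip 0.0516 F [-1.2 -3.4  4.8] t 4.5
```

View pics/s3c.png

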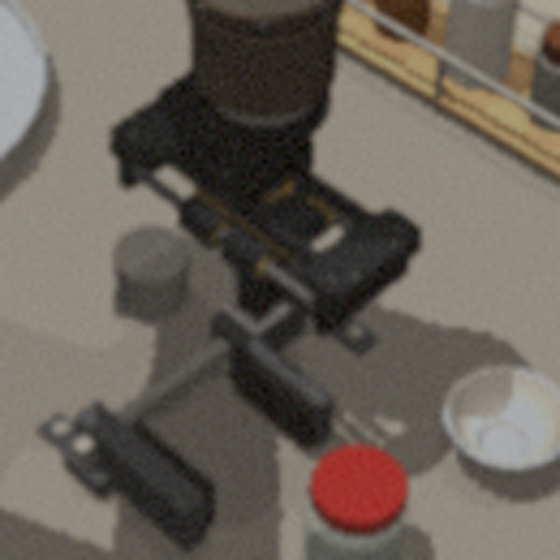

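Call:
move_arm(
  increments=[0, 0, 0, 0, 0, -0.002, 0, 0, 0, 0, 0, 0.001, -0.005, 0, 0, 0, 0, 0, 0.001, -0.008, 0, 0, 0, 0, 0, 0.001, -0.011, 0, 0, 0, 0, 0, 0.001, -0.014, 0, 0, 0, 0, 0, 0.001, -0.016, 0, 0, 0, 0, 0, 0.001, -0.018, 0, 0, 0, 0, 0, 0.001, -0.018, 0],
)

```text
time_s: 5.22
tcp_pos: [0.5951, 0.0314, 0.0594]
ee_rot: [[-0.001, -0.026, -1.0], [-0.0, -1.0, 0.026], [-1.0, 0.0, 0.001]]
wrist_force: [-2.0, 0.7, 5.1]
gripper_width: 0.01
```

Call:
move_arm(
  increments=[0, 0, 0, 0, 0, -0.001, 0, 0, 0, 0, 0, 0, -0.002, 0, 0, 0, 0, 0, 0, -0.003, 0, 0, 0, 0, 0, 0, -0.004, 0, 0, 0, 0, 0, 0, -0.004, 0],
)

```text
time_s: 5.63
tcp_pos: [0.5981, 0.0312, 0.0595]
ee_rot: [[-0.002, -0.027, -1.0], [-0.0, -1.0, 0.027], [-1.0, 0.0, 0.002]]
wrist_force: [-5.7, -0.2, 5.9]
gripper_width: 0.008
```

Call:
move_arm(
  increments=[0, 0, 0, 0, 0, -0.001, 0, 0, 0, 0, 0, 0, -0.002, 0, 0, 0, 0, 0, 0, -0.003, 0, 0, 0, 0, 0, 0, -0.003, 0],
)

```text
time_s: 5.97
tcp_pos: [0.5982, 0.0311, 0.0595]
ee_rot: [[-0.008, -0.027, -1.0], [-0.001, -1.0, 0.027], [-1.0, 0.001, 0.008]]
wrist_force: [-11.9, 3.6, 10.6]
gripper_width: 0.006
```

```bash
python3 - <<'E'
from h import *
go(.137,0,.052)
s=snap('side','s4.png')
cv2.imwrite('pics/s4c.png',cv2.resize(s[130:260,270:400],(560,560),interpolation=2))
E
```

```text
turn [-0.06  0.48 -0.06] shift [-0.0005 -0.0015 -0.0005] | clamp now [ 0.1365 -0.0015] ztip 0.0515 F [-11.9   3.6  10.6] t 5.97
```

View pics/s4c.png

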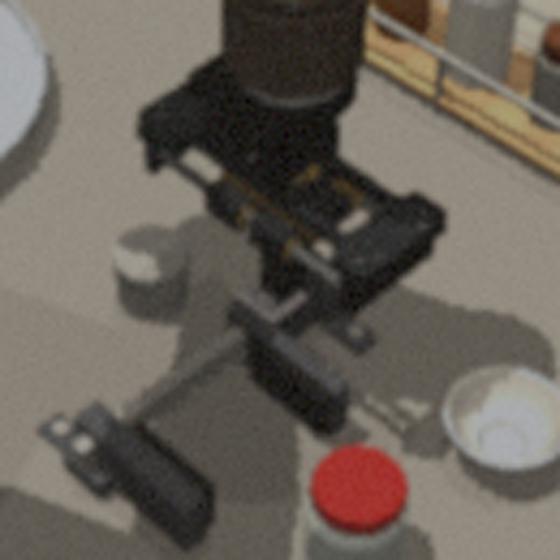

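Hard stop confirmed: the wrist force is 12 N with no further motion, at clamp x 0.1365 against an expected 0.1355. I'll ease off and lift straight up.

Call:
move_arm(
  increments=[0, 0, 0, 0, -0.001, 0.002, 0, 0, 0, 0, -0.003, -0.001, 0.003, 0, 0, 0, 0, -0.007, -0.001, 0.003, 0, 0, 0, 0, -0.015, -0.001, 0.003, 0, 0, 0, 0, -0.03, -0.001, 0.004, 0, 0, 0, 0, -0.05, -0.001, 0.004, 0, 0, 0, 0, -0.08, -0.001, 0.004, 0, 0, 0, 0, -0.1, -0.001, 0.004, 0, 0, 0, 0, -0.1, 0.03, 0.02, 0, 0, 0, 0, -0.1, 0.06, 0.04, 0, 0, 0, 0, -0.1, 0.1, 0.06, 0.03, 0, 0, 0, -0.1, 0.14, 0.08, 0.032],
)

```text
time_s: 7.02
tcp_pos: [0.5224, -0.1018, 0.1609]
ee_rot: [[0.005, -0.024, -1.0], [0.0, -1.0, 0.024], [-1.0, -0.0, -0.005]]
wrist_force: [1.4, -0.5, 0.1]
gripper_width: 0.082
```

```bash
python3 - <<'E'
from h import *
jx,jy=c(.5045,-.1135)
go(.047,-.197,.11)
s=snap('side','s5.png');t=snap('top','t5.png')
o=np.hstack([cv2.resize(s[130:270,270:410],(400,400),interpolation=2),cv2.resize(t[150:280,290:420],(400,400),interpolation=2)])
cv2.imwrite('pics/s5c.png',o)
E
```

```text
turn [ 0.12 -0.31  0.03] shift [0.0428 0.0606 0.0175] | clamp now [ 0.0642 -0.1364] ztip 0.1529 F [ 1.4 -0.5  0.1] t 7.02
```

View pics/s5c.png

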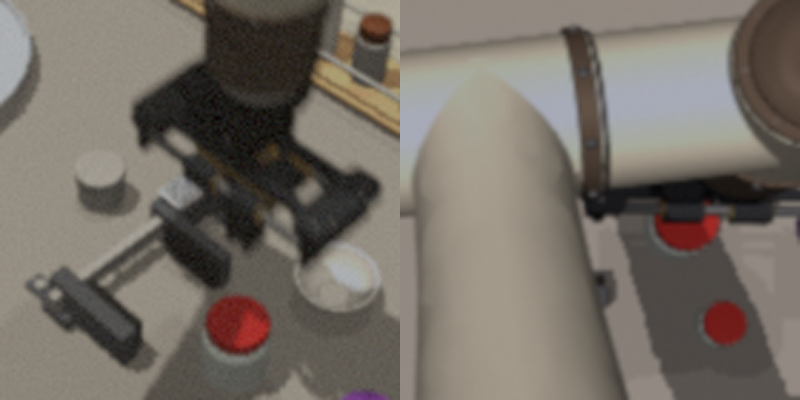

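The jaw stands open at the end stop with its release up, and the jar is unmoved. The jaws currently open along y, so I'll turn the gripper 90° to straddle the jar from behind.

```bash
cat >> h.py <<'E'
def go2(x,y,ztip,sg):
    s=r.sense(); R=s['ee_rot']; cx=np.r_[C[:,0],0]; X=np.array([0,0,-1.]); Y=sg*cx; Rt=np.c_[X,Y,np.cross(X,Y)]
    tgt=np.array([*w(x,y),ztip+.008]); p=s['tcp_pos']
    rv=np.degrees(cv2.Rodrigues(R.T@Rt)[0].ravel())
    print('turn',rv.round(2),'shift',(R.T@(tgt-p)).round(4),'| clamp now',c(*p[:2]).round(4),'ztip',(p[2]-.008).round(4),'F',s['wrist_force'].round(1),'t',round(s['time_s'],2),'w',s['gripper_width'])
E
python3 - <<'E'
from h import *
print(r.sense()['joints'])
go2(.047,-.197,.11,1);go2(.047,-.197,.11,-1)
print(onplane('top',[[395,104],[210,104]],.0))
E
```

```text
[ 6.15954670e+00  1.64781188e+01 -1.87193844e+01  2.50946174e-03
 -5.46475181e+01  8.20461363e+01]
turn [-90.29  -0.14  -0.11] shift [0.0427 0.0578 0.0146] | clamp now [ 0.0618 -0.1393] ztip 0.1527 F [-0.1  0.2  1.1] t 7.12 w 0.1684077829364929
turn [89.71 -0.11  0.14] shift [0.0427 0.0578 0.0146] | clamp now [ 0.0618 -0.1393] ztip 0.1527 F [-0.1  0.2  1.1] t 7.12 w 0.1684077829364929
[[ 0.86482495 -0.17568158  0.        ]
 [ 0.87464993  0.3803979   0.        ]]
```

Call:
move_arm(
  increments=[7, 0, 0, 0, 0.005, 0, 0.032, 14, 0, 0, 0, 0.01, 0, 0.032, 21, 0, 0, 0, 0.015, 0.005, 0.032, 28, 0, 0, 0, 0.02, 0.005, 0.032, 35, 0, 0, 0, 0.03, 0.01, 0.032, 42, 0, 0, 0, 0.04, 0.01, 0.032, 49, 0, 0, 0, 0.05, 0.014, 0.032, 56, 0, 0, 0, 0.058, 0.014, 0.032, 63, 0, 0, 0, 0.058, 0.014, 0.032, 70, 0, 0, 0, 0.058, 0.014, 0.032, 77, 0, 0, 0, 0.058, 0.014, 0.032, 84, 0, 0, 0, 0.058, 0.014, 0.032],
)

```text
time_s: 8.12
tcp_pos: [0.5079, -0.1588, 0.1606]
ee_rot: [[0.005, -0.997, -0.073], [-0.0, -0.073, 0.997], [-1.0, -0.005, -0.001]]
wrist_force: [0.1, -0.2, 0.1]
gripper_width: 0.369
```

```bash
python3 - <<'E'
from h import *
go2(.047,-.197,.014,-1)
E
```

```text
turn [ 5.68 -0.02  0.27] shift [ 0.1386  0.0052 -0.0028] | clamp now [ 0.0512 -0.1937] ztip 0.1526 F [ 0.1 -0.2  0.1] t 8.12 w 0.36916965077348707
```

Call:
move_arm(
  increments=[5.7, 0, 0.3, 0.01, 0.005, -0.003, 0.032, 5.7, 0, 0.3, 0.025, 0.005, -0.003, 0.032, 5.7, 0, 0.3, 0.045, 0.005, -0.003, 0.032, 5.7, 0, 0.3, 0.06, 0.005, -0.003, 0.032, 5.7, 0, 0.3, 0.06, 0.005, -0.003, 0.032, 5.7, 0, 0.3, 0.06, 0.005, -0.003, 0.032],
)

```text
time_s: 8.62
tcp_pos: [0.5023, -0.1622, 0.0998]
ee_rot: [[-0.004, -1.0, 0.02], [-0.001, 0.02, 1.0], [-1.0, 0.004, -0.001]]
wrist_force: [0.0, 0.3, 0.0]
gripper_width: 0.366
```

```bash
python3 - <<'E'
from h import *
go2(.047,-.197,.014,-1)
s=snap('side','s6.png');t=snap('top','t6.png')
o=np.hstack([cv2.resize(s[170:310,290:430],(400,400),interpolation=2),cv2.resize(t[150:280,340:470],(400,400),interpolation=2)])
cv2.imwrite('pics/s6c.png',o)
E
```

```text
turn [ 0.34 -0.04 -0.23] shift [ 0.0778 -0.0016  0.0003] | clamp now [ 0.0457 -0.1972] ztip 0.0918 F [0.  0.3 0. ] t 8.62 w 0.36622071464707484
```

View pics/s6c.png

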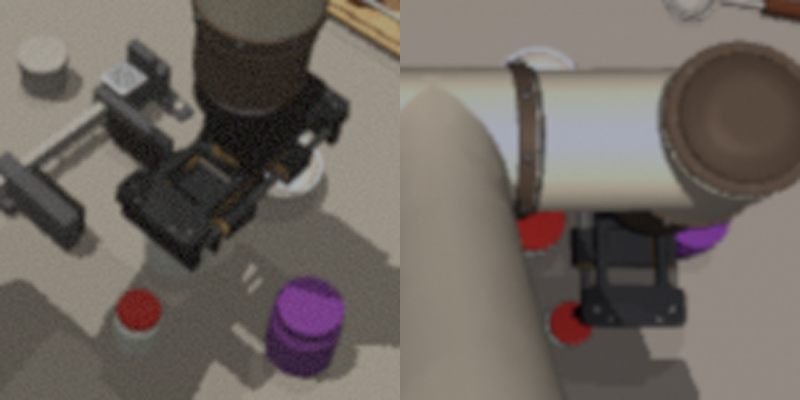

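The purple jar stays well clear and the gripper is over the gap behind the jar. I'll descend now.

Call:
move_arm(
  increments=[0, 0, 0, 0.01, -0.001, 0, 0.032, 0, 0, 0, 0.022, -0.001, 0, 0.032, 0, 0, 0, 0.034, -0.001, 0, 0.032, 0, 0, 0, 0.046, -0.001, 0, 0.032, 0, 0, 0, 0.058, -0.001, 0, 0.032, 0, 0, 0, 0.068, -0.001, 0, 0.032, 0, 0, 0, 0.076, -0.001, 0, 0.032, 0, 0, 0, 0.077, -0.001, 0, 0.032, 0, 0, 0, 0.077, -0.001, 0, 0.032],
)

```text
time_s: 9.47
tcp_pos: [0.5016, -0.1623, 0.0223]
ee_rot: [[-0.006, -1.0, 0.021], [-0.0, 0.021, 1.0], [-1.0, 0.006, -0.0]]
wrist_force: [0.4, -0.6, -1.1]
gripper_width: 0.368
```

```bash
python3 - <<'E'
from h import *
go2(.047,-.075,.014,-1)
s=snap('side','s7.png');t=snap('top','t7.png')
o=np.hstack([cv2.resize(s[170:310,290:430],(400,400),interpolation=2),cv2.resize(t[150:280,340:470],(400,400),interpolation=2)])
cv2.imwrite('pics/s7c.png',o)
E
```

```text
turn [ 0.31 -0.02 -0.33] shift [ 0.0002 -0.0026  0.1224] | clamp now [ 0.045  -0.1974] ztip 0.0143 F [ 0.4 -0.6 -1.1] t 9.47 w 0.36826496920409985
```

View pics/s7c.png

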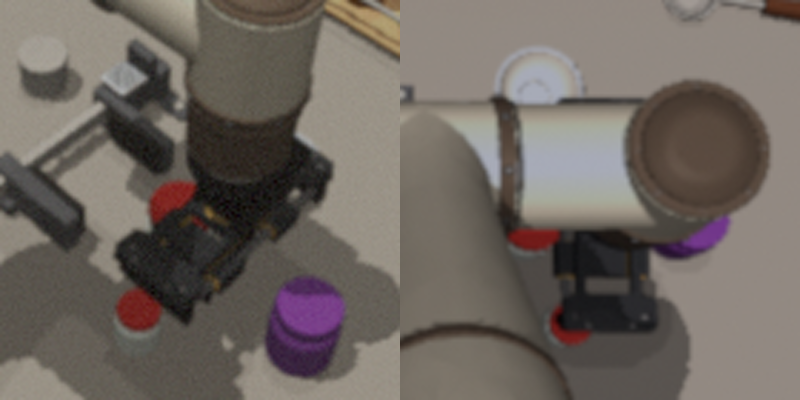

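Call:
move_arm(
  increments=[0.3, 0, 0, 0, 0, 0.002, 0.032, 0.3, 0, 0, 0, -0.001, 0.005, 0.032, 0.3, 0, 0, 0, -0.001, 0.01, 0.032, 0.3, 0, 0, 0, -0.001, 0.015, 0.032, 0.3, 0, 0, 0, -0.001, 0.02, 0.032, 0.3, 0, 0, 0, -0.001, 0.026, 0.032, 0.3, 0, 0, 0, -0.001, 0.032, 0.032, 0.3, 0, 0, 0, -0.001, 0.038, 0.032, 0.3, 0, 0, 0, -0.001, 0.044, 0.032, 0.3, 0, 0, 0, -0.001, 0.05, 0.032, 0.3, 0, 0, 0, -0.001, 0.054, 0.032, 0.3, 0, 0, 0, -0.001, 0.055, 0.032],
)

```text
time_s: 10.57
tcp_pos: [0.5039, -0.1067, 0.0228]
ee_rot: [[-0.005, -1.0, 0.025], [-0.0, 0.025, 1.0], [-1.0, 0.005, -0.0]]
wrist_force: [0.3, -4.0, 3.6]
gripper_width: 0.37
```

```bash
python3 - <<'E'
from h import *
go2(.047,-.075,.014,-1)
s=snap('side','s8.png');t=snap('top','t8.png')
o=np.hstack([cv2.resize(s[170:310,270:410],(400,400),interpolation=2),cv2.resize(t[150:280,320:450],(400,400),interpolation=2)])
cv2.imwrite('pics/s8c.png',o)
E
```

```text
turn [ 0.06 -0.03 -0.29] shift [ 0.0007 -0.0013  0.0667] | clamp now [ 0.0458 -0.1417] ztip 0.0148 F [ 0.3 -4.   3.6] t 10.57 w 0.3698490516052525
```

View pics/s8c.png

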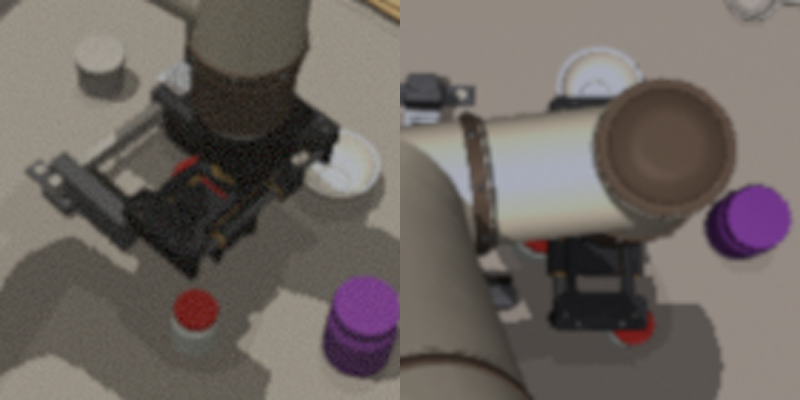

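```bash
python3 - <<'E'
from h import *
go2(.047,-.075,.014,-1)
s=r.sense();print(s['moment'])
im=cv2.imread('pics/s8.png');cv2.imwrite('pics/s8d.png',cv2.resize(im[190:270,300:400],None,fx=7,fy=7,interpolation=2))
E
```

```text
turn [ 0.01  0.01 -0.29] shift [ 0.0005 -0.0013  0.0669] | clamp now [ 0.0457 -0.1419] ztip 0.0145 F [ 0.1 -1.4  0.6] t 10.67 w 0.3729195198463209
[-0.16825106 -0.09528023  0.02387771]
```

View pics/s8d.png

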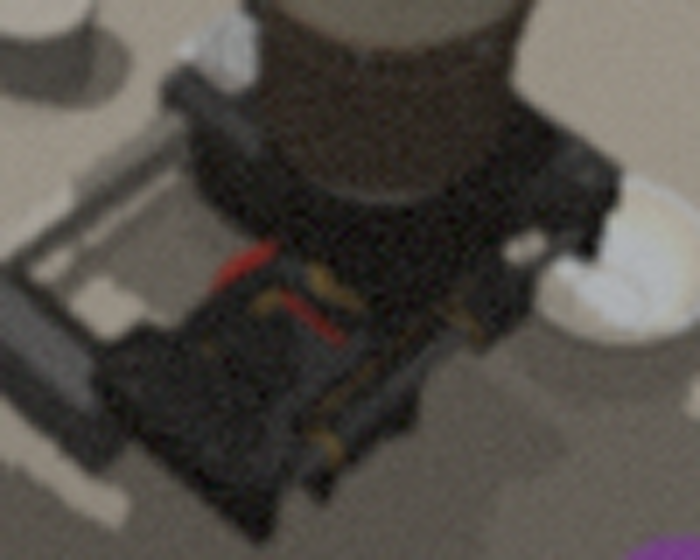

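The forces settled to about 1.5 N at rest, so the jar is sliding as it should. I'll continue.

Call:
move_arm(
  increments=[0, 0, 0, 0, 0, 0.002, 0.032, 0, 0, 0, 0, -0.001, 0.005, 0.032, 0, 0, 0, 0, -0.001, 0.009, 0.032, 0, 0, 0, 0, -0.001, 0.014, 0.032, 0, 0, 0, 0, -0.001, 0.019, 0.032, 0, 0, 0, 0, -0.001, 0.024, 0.032, 0, 0, 0, 0, -0.001, 0.029, 0.032, 0, 0, 0, 0, -0.001, 0.034, 0.032, 0, 0, 0, 0, -0.001, 0.039, 0.032, 0, 0, 0, 0, -0.001, 0.043, 0.032, 0, 0, 0, 0, -0.001, 0.045, 0.032, 0, 0, 0, 0, -0.001, 0.045, 0.032],
)

```text
time_s: 11.67
tcp_pos: [0.5059, -0.0617, 0.0225]
ee_rot: [[-0.005, -1.0, 0.026], [0.0, 0.026, 1.0], [-1.0, 0.005, -0.0]]
wrist_force: [-0.8, 0.1, 0.3]
gripper_width: 0.37
```

```bash
python3 - <<'E'
from h import *
go2(.047,-.075,.014,-1)
s=snap('side','s9.png');t=snap('top','t9.png')
o=np.hstack([cv2.resize(s[150:290,270:410],(400,400),interpolation=2),cv2.resize(t[150:280,300:430],(400,400),interpolation=2)])
cv2.imwrite('pics/s9c.png',o)
E
```

```text
turn [ 0.03 -0.   -0.31] shift [ 0.0005 -0.0004  0.0217] | clamp now [ 0.0467 -0.0967] ztip 0.0145 F [-0.8  0.1  0.3] t 11.67 w 0.36968015176565583
```

View pics/s9c.png

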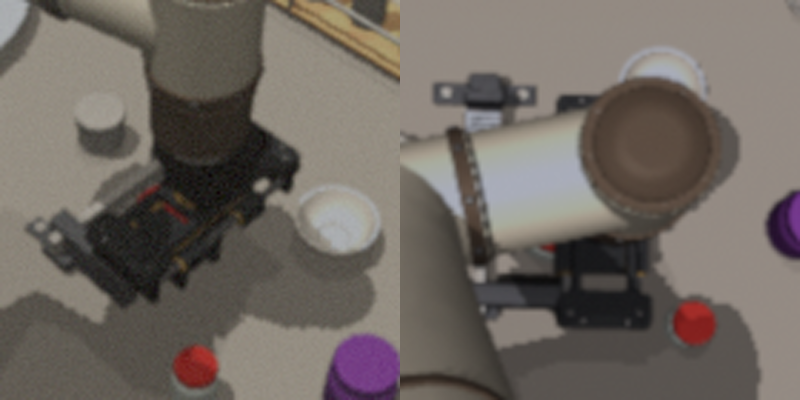

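Call:
move_arm(
  increments=[0, 0, 0, 0, 0, 0.002, 0.032, 0, 0, 0, 0, 0, 0.005, 0.032, 0, 0, 0, 0, 0, 0.009, 0.032, 0, 0, 0, 0, 0, 0.013, 0.032, 0, 0, 0, 0, 0, 0.017, 0.032, 0, 0, 0, 0, 0, 0.02, 0.032, 0, 0, 0, 0, 0, 0.0215, 0.032, 0, 0, 0, 0, 0, 0.0215, 0.032],
)

```text
time_s: 12.43
tcp_pos: [0.5066, -0.0403, 0.0226]
ee_rot: [[-0.005, -1.0, 0.026], [0.0, 0.026, 1.0], [-1.0, 0.005, -0.0]]
wrist_force: [-0.7, -0.2, 0.2]
gripper_width: 0.371
```

```bash
python3 - <<'E'
from h import *
go2(.047,-.075,.014,-1)
E
```

```text
turn [ 0.03 -0.01 -0.29] shift [ 0.0006 -0.0002  0.0003] | clamp now [ 0.0468 -0.0753] ztip 0.0146 F [-0.7 -0.2  0.2] t 12.43 w 0.3713101243400579
```

Now I'll back off along -y to a clear spot, then rise and look.

Call:
move_arm(
  increments=[0, 0, 0, 0, 0, -0.005, 0.032, 0, 0, 0, 0, 0, -0.015, 0.032, 0, 0, 0, 0, 0, -0.03, 0.032, 0, 0, 0, -0.01, 0, -0.04, 0.032, 0, 0, 0, -0.03, 0, -0.04, 0.032, 0, 0, 0, -0.06, 0, -0.04, 0.032, 0, 0, 0, -0.1, 0, -0.04, 0.032, 0, 0, 0, -0.14, 0, -0.04, 0.032, 0, 0, 0, -0.16, 0, -0.08, 0.032, 0, 0, 0, -0.16, 0, -0.12, 0.032, 0, 0, 0, -0.16, 0, -0.16, 0, 0, 0, 0, -0.16, 0, -0.16, 0],
)

```text
time_s: 13.43
tcp_pos: [0.5025, -0.2066, 0.1832]
ee_rot: [[-0.004, -0.999, 0.033], [-0.001, 0.033, 0.999], [-1.0, 0.004, -0.001]]
wrist_force: [0.4, 0.6, -0.4]
gripper_width: 0.282
```

```bash
python3 - <<'E'
from h import *
go(.172,0,.13)
for n in ('top','side'):
    im=snap(n,'%s10.png'%n[0]).astype(int);b,gg,rr=[im[...,i] for i in range(3)]
    m=((rr>80)&(gg<rr*.5)&(b<rr*.5)).astype(np.uint8)
    k,l,st,cc=cv2.connectedComponentsWithStats(m)
    for i in range(1,k):
        if st[i,4]>80 and 310<cc[i][0]<420 and st[i][1]>180:
            p=onplane(n,[cc[i]],.072)[0]
            print(n,cc[i],st[i,4],p.round(4),c(*p[:2]).round(4))
s=cv2.imread('pics/s10.png');t=cv2.imread('pics/t10.png')
o=np.hstack([cv2.resize(s[150:290,270:410],(400,400),interpolation=2),cv2.resize(t[150:280,300:430],(400,400),interpolation=2)])
cv2.imwrite('pics/s10c.png',o)
E
```

```text
turn [-90.39   0.11  -0.22] shift [ 0.0445 -0.1234  0.2426] | clamp now [ 0.0471 -0.2416] ztip 0.1752 F [ 0.4  0.6 -0.4] t 13.43
top [341.95808383 220.73353293] 334 [ 0.5041 -0.005   0.072 ] [ 0.0434 -0.0401]
side [322.32154341 219.01607717] 311 [ 0.5071 -0.0104  0.072 ] [ 0.0465 -0.0454]
side [338.23648649 278.10135135] 148 [ 0.4081 -0.1567  0.072 ] [-0.0486 -0.1942]
```

View pics/s10c.png

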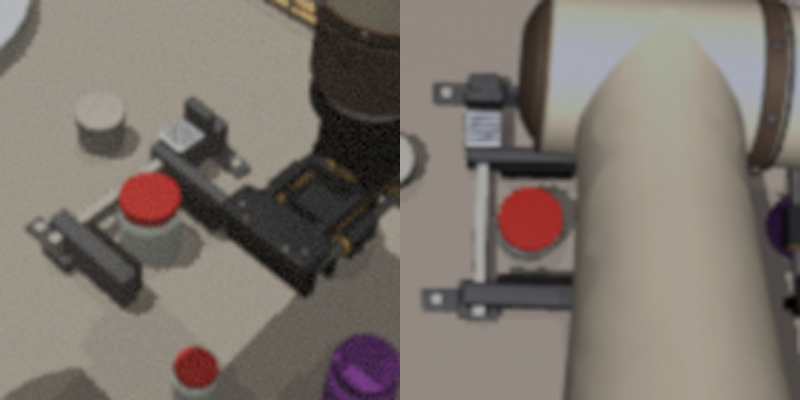

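The jar stands between the pads at clamp x 0.045, y -0.042 (top -0.040, side -0.045). It's upright and a few mm off the bar. Next I'll turn back and move behind the thumb stop.

Call:
move_arm(
  increments=[-7, 0, 0, 0, -0.01, 0.02, 0, -14, 0, 0, 0, -0.02, 0.04, 0, -21, 0, 0, 0, -0.03, 0.06, 0, -28, 0, 0, 0, -0.04, 0.08, 0, -35, 0, 0, 0, -0.05, 0.1, 0, -42, 0, 0, 0, -0.065, 0.125, 0, -49, 0, 0, 0, -0.08, 0.15, 0, -56, 0, 0, 0, -0.095, 0.175, 0, -63, 0, 0, 0, -0.11, 0.2, 0, -70, 0, 0, 0, -0.123, 0.225, 0, -77, 0, 0, 0, -0.126, 0.243, 0, -84, 0, 0, 0, -0.126, 0.243, 0],
)

```text
time_s: 14.53
tcp_pos: [0.6361, 0.0433, 0.181]
ee_rot: [[-0.006, -0.119, -0.993], [0.0, -0.993, 0.119], [-1.0, 0.0, 0.006]]
wrist_force: [-0.6, -0.8, 0.7]
gripper_width: 0.003
```

```bash
python3 - <<'E'
from h import *
go(.176,-.001,.1)
E
```

```text
turn [-5.35  0.32 -0.  ] shift [ 0.073   0.0124 -0.0035] | clamp now [0.1741 0.0117] ztip 0.173 F [-0.6 -0.8  0.7] t 14.53
```

Call:
move_arm(
  increments=[-5.4, 0, 0, 0, 0.01, -0.004, 0, -5.4, 0, 0, 0.02, 0.01, -0.004, 0, -5.4, 0, 0, 0.04, 0.01, -0.004, 0, -5.4, 0, 0, 0.06, 0.01, -0.004, 0, -5.4, 0, 0, 0.07, 0.01, -0.004, 0, -5.4, 0, 0, 0.07, 0.01, -0.004, 0, -5.4, 0, 0, 0.07, 0.01, -0.004, 0],
)

```text
time_s: 15.12
tcp_pos: [0.6377, 0.0289, 0.1118]
ee_rot: [[-0.006, -0.035, -0.999], [-0.001, -0.999, 0.035], [-1.0, 0.001, 0.006]]
wrist_force: [0.3, 0.5, 0.8]
gripper_width: 0.007
```

```bash
python3 - <<'E'
from h import *
go(.176,-.001,.056)
s=snap('side','s11.png');t=snap('top','t11.png')
o=np.hstack([cv2.resize(s[130:270,270:410],(400,400),interpolation=2),cv2.resize(t[130:260,270:400],(400,400),interpolation=2)])
cv2.imwrite('pics/s11c.png',o)
E
```

```text
turn [-0.53  0.33 -0.05] shift [ 0.0478 -0.0018 -0.0002] | clamp now [ 0.1761 -0.0027] ztip 0.1038 F [0.3 0.5 0.8] t 15.12
```

View pics/s11c.png

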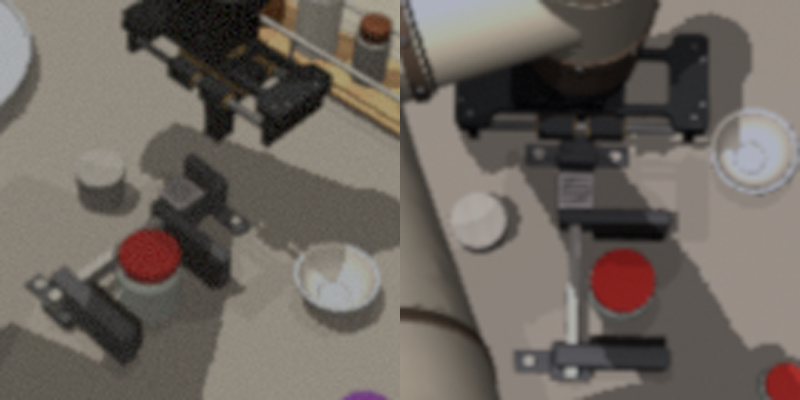

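Call:
move_arm(
  increments=[-0.5, 0, 0, 0.005, -0.002, -0.002, 0, -0.5, 0, 0, 0.013, -0.002, -0.002, 0, -0.5, 0, 0, 0.022, -0.002, -0.002, 0, -0.5, 0, 0, 0.031, -0.002, -0.002, 0, -0.5, 0, 0, 0.04, -0.002, -0.002, 0, -0.5, 0, 0, 0.046, -0.002, -0.002, 0, -0.5, 0, 0, 0.047, -0.002, -0.002, 0, -0.5, 0, 0, 0.047, -0.002, -0.002, 0],
)

```text
time_s: 15.88
tcp_pos: [0.6393, 0.0302, 0.0639]
ee_rot: [[-0.007, -0.028, -1.0], [-0.001, -1.0, 0.028], [-1.0, 0.001, 0.007]]
wrist_force: [0.2, 0.7, -0.1]
gripper_width: 0.006
```

```bash
python3 - <<'E'
from h import *
go(.139,0,.056)
s=snap('side','s12.png');t=snap('top','t12.png')
o=np.hstack([cv2.resize(s[130:270,270:410],(400,400),interpolation=2),cv2.resize(t[130:260,270:400],(400,400),interpolation=2)])
cv2.imwrite('pics/s12c.png',o)
E
```

```text
turn [-0.1   0.38 -0.05] shift [ 0.0002 -0.0013  0.0386] | clamp now [ 0.1776 -0.0014] ztip 0.0559 F [ 0.2  0.7 -0.1] t 15.88
```

View pics/s12c.png

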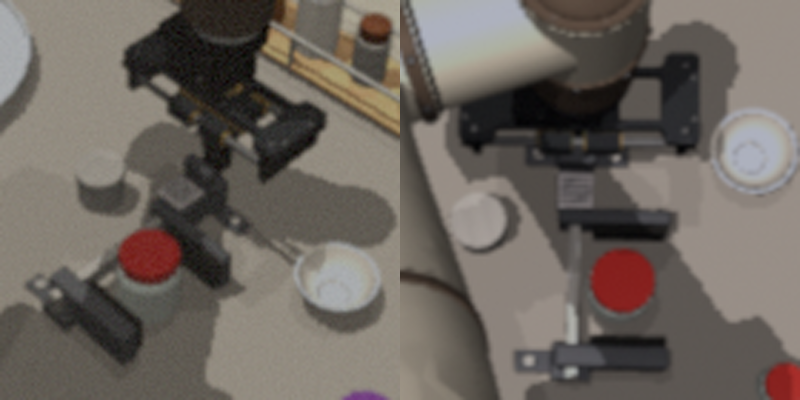

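The fingers are behind the thumb stop and clear of it. I'll start closing.

Call:
move_arm(
  increments=[0, 0, 0, 0, 0, 0.002, 0, 0, 0, 0, 0, -0.001, 0.005, 0, 0, 0, 0, 0, -0.001, 0.008, 0, 0, 0, 0, 0, -0.001, 0.01, 0, 0, 0, 0, 0, -0.001, 0.012, 0, 0, 0, 0, 0, -0.001, 0.014, 0, 0, 0, 0, 0, -0.001, 0.016, 0, 0, 0, 0, 0, -0.001, 0.018, 0, 0, 0, 0, 0, -0.001, 0.02, 0, 0, 0, 0, 0, -0.001, 0.022, 0, 0, 0, 0, 0, -0.001, 0.024, 0, 0, 0, 0, 0, -0.001, 0.025, 0],
)

```text
time_s: 16.98
tcp_pos: [0.6179, 0.0325, 0.0659]
ee_rot: [[0.003, -0.027, -1.0], [0.001, -1.0, 0.027], [-1.0, -0.001, -0.003]]
wrist_force: [8.8, -2.3, -5.9]
gripper_width: 0.009
```

```bash
python3 - <<'E'
from h import *
go(.139,0,.056)
s=snap('side','s13.png');t=snap('top','t13.png')
o=np.hstack([cv2.resize(s[130:270,270:410],(400,400),interpolation=2),cv2.resize(t[130:260,270:400],(400,400),interpolation=2)])
cv2.imwrite('pics/s13c.png',o)
E
```

```text
turn [-0.06 -0.2   0.08] shift [0.0018 0.0004 0.0172] | clamp now [0.1562 0.0004] ztip 0.0579 F [ 8.8 -2.3 -5.9] t 16.98
```

View pics/s13c.png

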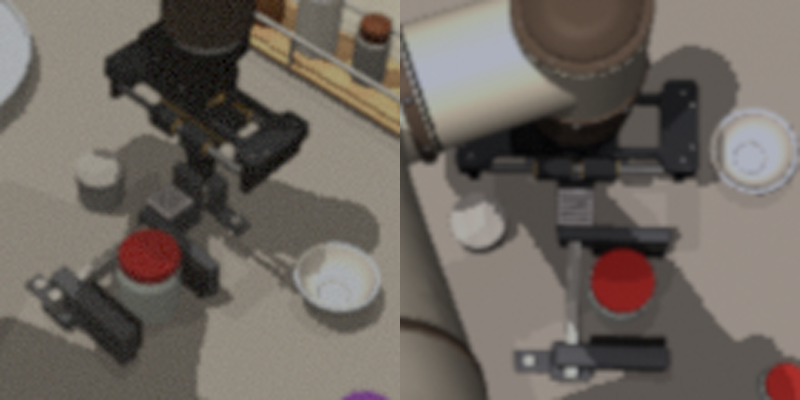

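The jaw is ratcheting shut under about 9 N. I'll carry on towards contact.

Call:
move_arm(
  increments=[0, 0, 0, 0.001, 0, 0.001, 0, 0, 0, 0, 0.001, 0, 0.003, 0, 0, 0, 0, 0.001, 0, 0.005, 0, 0, 0, 0, 0.001, 0, 0.007, 0, 0, 0, 0, 0.001, 0, 0.009, 0, 0, 0, 0, 0.001, 0, 0.011, 0, 0, 0, 0, 0.001, 0, 0.012, 0, 0, 0, 0, 0.001, 0, 0.013, 0, 0, 0, 0, 0.001, 0, 0.013, 0],
)

```text
time_s: 17.83
tcp_pos: [0.6063, 0.033, 0.0658]
ee_rot: [[0.006, -0.027, -1.0], [0.002, -1.0, 0.027], [-1.0, -0.002, -0.006]]
wrist_force: [8.4, -1.3, -3.8]
gripper_width: 0.005
```

```bash
python3 - <<'E'
from h import *
go(.139,0,.056)
E
```

```text
turn [-0.03 -0.36  0.1 ] shift [0.0018 0.0006 0.0055] | clamp now [0.1445 0.0006] ztip 0.0578 F [ 8.4 -1.3 -3.8] t 17.83
```

Call:
move_arm(
  increments=[0, 0, 0, 0, 0, 0.001, 0, 0, 0, 0, 0, 0, 0.002, 0, 0, 0, 0, 0, 0, 0.003, 0, 0, 0, 0, 0, 0, 0.004, 0, 0, 0, 0, 0, 0, 0.005, 0, 0, 0, 0, 0, 0, 0.005, 0],
)

```text
time_s: 18.33
tcp_pos: [0.6026, 0.0332, 0.0659]
ee_rot: [[0.009, -0.026, -1.0], [0.002, -1.0, 0.026], [-1.0, -0.002, -0.009]]
wrist_force: [11.4, -2.8, -6.2]
gripper_width: 0.001
```

```bash
python3 - <<'E'
from h import *
go(.139,0,.056)
s=snap('side','s14.png');t=snap('top','t14.png')
o=np.hstack([cv2.resize(s[130:270,270:410],(400,400),interpolation=2),cv2.resize(t[130:260,270:400],(400,400),interpolation=2)])
cv2.imwrite('pics/s14c.png',o)
E
```

```text
turn [-0.01 -0.52  0.12] shift [0.0019 0.0007 0.0018] | clamp now [0.1408 0.0007] ztip 0.0579 F [11.4 -2.8 -6.2] t 18.33
```

View pics/s14c.png

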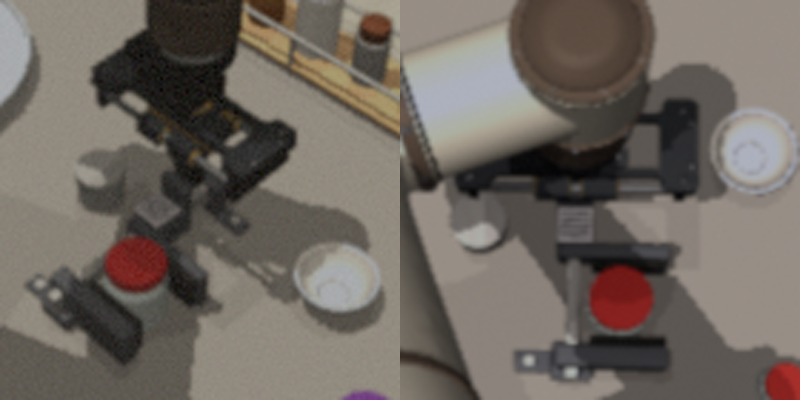

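Call:
move_arm(
  increments=[0, 0, 0, 0, 0, 0.001, 0, 0, 0, 0, 0, 0, 0.002, 0, 0, 0, 0, 0, 0, 0.003, 0, 0, 0, 0, 0, 0, 0.003, 0],
)

```text
time_s: 18.77
tcp_pos: [0.6025, 0.0332, 0.066]
ee_rot: [[0.015, -0.026, -1.0], [0.002, -1.0, 0.026], [-1.0, -0.003, -0.015]]
wrist_force: [18.1, -4.6, -11.2]
gripper_width: 0.003
```

The jar is now stalled between the pads at 18 N. I'll give one firmer squeeze to seat the pawl.

Call:
move_arm(
  increments=[0, 0, 0, 0.001, 0, 0.001, 0, 0, 0, 0, 0.001, 0, 0.002, 0, 0, 0, 0, 0.002, 0, 0.004, 0, 0, 0, 0, 0.002, 0, 0.004, 0, 0, 0, 0, 0.002, 0, 0.004, 0],
)

```text
time_s: 19.18
tcp_pos: [0.6024, 0.0333, 0.0661]
ee_rot: [[0.024, -0.024, -0.999], [0.003, -1.0, 0.024], [-1.0, -0.003, -0.024]]
wrist_force: [23.7, -9.0, -8.6]
gripper_width: 0.004
```

```bash
python3 - <<'E'
from h import *
go(.139,0,.056)
E
```

```text
turn [ 0.1  -1.36  0.2 ] shift [0.0021 0.0008 0.0017] | clamp now [0.1406 0.0008] ztip 0.0581 F [23.7 -9.  -8.6] t 19.18
```

It's solid at 24 N with no motion. I'll back off and lift clear.

Call:
move_arm(
  increments=[0, 0, 0, 0, 0, -0.004, 0, 0, 0, 0, 0, 0, -0.008, 0, 0, 0, 0, 0, 0, -0.013, 0, 0, 0, 0, 0, 0, -0.018, 0, 0, 0, 0, -0.003, 0, -0.022, 0, 0, 0, 0, -0.015, 0, -0.024, 0, 0, 0, 0, -0.035, 0, -0.024, 0, 0, 0, 0, -0.065, 0, -0.024, 0, 0, 0, 0, -0.1, 0, -0.024, 0, 0, 0, 0, -0.14, 0, -0.024, 0, 0, 0, 0, -0.16, 0, -0.04, 0, 0, 0, 0, -0.16, 0, -0.06, 0],
)

```text
time_s: 20.18
tcp_pos: [0.6524, 0.0314, 0.2296]
ee_rot: [[0.006, -0.026, -1.0], [0.001, -1.0, 0.026], [-1.0, -0.002, -0.006]]
wrist_force: [1.4, 0.0, 1.8]
gripper_width: 0.004
```

```bash
python3 - <<'E'
from h import *
go(.139,0,.056)
for n in ('top','side'):
    im=snap(n,'%s15.png'%n[0]).astype(int);b,gg,rr=[im[...,i] for i in range(3)]
    m=((rr>80)&(gg<rr*.5)&(b<rr*.5)).astype(np.uint8)
    k,l,st,cc=cv2.connectedComponentsWithStats(m)
    for i in range(1,k):
        if st[i,4]>80 and 310<cc[i][0]<420 and st[i][1]>180:
            p=onplane(n,[cc[i]],.072)[0]
            print(n,cc[i],st[i,4],p.round(4),c(*p[:2]).round(4))
s=cv2.imread('pics/s15.png');t=cv2.imread('pics/t15.png')
o=np.hstack([cv2.resize(s[170:270,270:370],(400,400),interpolation=2),cv2.resize(t[160:260,290:390],(400,400),interpolation=2)])
cv2.imwrite('pics/s15c.png',o)
E
```

```text
turn [-0.01 -0.35  0.09] shift [0.1653 0.0005 0.0527] | clamp now [0.1907 0.0002] ztip 0.2216 F [1.4 0.  1.8] t 20.18
top [341.38957055 226.53067485] 326 [ 0.4888 -0.0032  0.072 ] [ 0.0281 -0.0387]
top [395.11486486 254.41216216] 148 [ 0.4148 -0.1397  0.072 ] [-0.0424 -0.177 ]
side [317.31186441 221.82711864] 295 [ 0.4917 -0.0076  0.072 ] [ 0.031 -0.043]
side [338.05454545 277.78181818] 165 [ 0.4084 -0.1558  0.072 ] [-0.0483 -0.1934]
```

View pics/s15c.png

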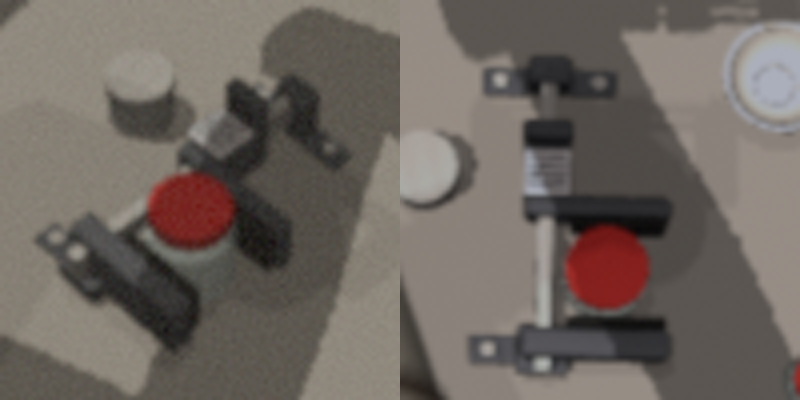

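View pics/t15.png

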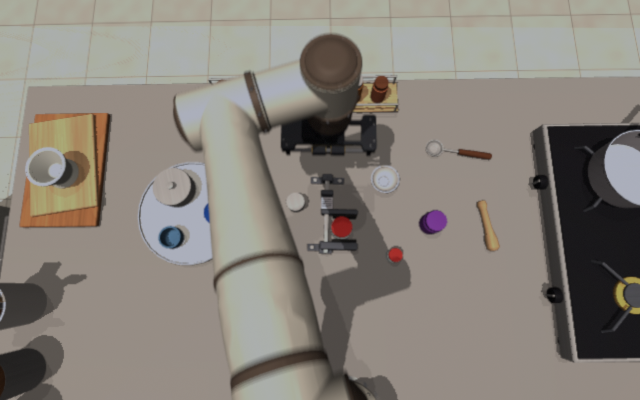

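```bash
python3 - <<'E'
from h import *
p=onplane('top',[[327,202.4]],.058)[0];print('opening',c(*p[:2])-[.036,0])
p=onplane('side',[[270+219/4,170+137/4]],.058)[0];print('opening side',c(*p[:2])-[.036,0])
for n in'ts':
    a=cv2.imread(f'pics/{n}0.png').astype(int);b=cv2.imread(f'pics/{n}15.png').astype(int)
    print(n,{k:round(float(abs(a-b)[y-12:y+12,x-12:x+12].mean()),1) for k,(x,y) in (dict(bowl=(385,180),tin=(296,202),purple=(433,222),small=(395,255),pestle=(488,225)) if n=='t' else dict(bowl=(388,230),purple=(397,285),small=(338,282),spice=(241,130),salt=(208,150),funnel=(250,158))).items()})
r.finish_job()
E
```

```text
opening [ 0.05853146 -0.00049744]
opening side [ 0.05854195 -0.00573436]
t {'bowl': 9.4, 'tin': 7.5, 'purple': 5.8, 'small': 20.2, 'pestle': 7.8}
s {'bowl': 5.9, 'purple': 4.6, 'small': 15.8, 'spice': 5.7, 'salt': 5.4, 'funnel': 5.3}
the job is handed in; nothing more can be done
```

The large red-capped jar is clamped between the pads and standing on the ledge. The job was handed in at about 20 s.

**What I did**
- **Release and open:** I pressed the release plate down (about 4–5 N) and pushed the jaw back until it stopped hard at the end stop (12 N, no further motion). I then lifted straight off so the plate sprang up.
- **Jar:** I slid it across the ledge with two fingers behind it, without lifting or tipping it.
- **Close:** I pushed the jaw shut at the thumb stop until it stalled. It held at 18 N and again at 24 N without moving, and I backed clear.

**Last checks**
- **Jar position:** Clamp x was about 0.028–0.031 m and y about -0.039 to -0.043 m. The target was 0.030 and -0.040.
- **Jaw opening:** Both views gave about 0.0585 m for a 60 mm jar, which agrees within the 2 mm calibration. The finger's final position suggested about 0.062 m instead, so the two readings disagree by a few mm. The stall force is my evidence that the jar is snug.
- **Other things:** The bowl, tin, purple jar, pestle, spice box, salt cellar and funnel look unchanged. I did not check the spoon separately. The small red jar showed a larger picture difference, which I put down to the arm's shadow. Its measured position moved by less than 1 mm.

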